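Tighten the dust-box cover's wing screws in cross order

ROBOT

A 6-joint arm with a two-finger parallel gripper is mounted at the origin on a cart in front of the work surface, level with it; the furniture and walls round the work are solid. World frame = base frame: x ahead of the robot, y to its left, z up, the work surface at z = 0. Lengths are in m, angles in rad, forces in N, time in s.
With the tool pointing down it reaches from about 0.35 to 0.875 m from the base axis. Payload 15.5 kg.
Tool frame: the origin (TCP) lies on the front face of the gripper's body, between the roots of the fingers; the fingertips stand 73 mm ahead of it and the grasp point (between the pads) lies 54 mm ahead of it; z points along the fingers, y is the direction in which the jaws open and shut (so a half turn about z gives the same grasp; the last joint's range is limited). The gripper opens to 85 mm and grips with 20 to 120 N. Pads are 22 mm wide; open, the fingers measure 114 mm over their backs; the gripper's body (76 mm by 85 mm) begins 54 mm behind the grasp point. The pads swing forward as they close: fully open they stand 13 mm farther back than shut.
Start: joints at [1.107, 0.494, 1.345, -0, 1.302, -0.096], TCP at [0.225, 0.583, 0.304] pointing down, gripper open.
Joint ranges: [-2.91, 2.91], [-0.82, 2.16], [0.22, 2.67], [-1.22, 4.37], [0.12, 2.79], [-3.08, 3.08]. Speed limits (rad/s): [1.89, 1.89, 2.57, 3.01, 3.01, 3.01].

INTERFACE

Orientations are given as a rotation vector (axis times angle).
In Python, from plant import * gives the robot as it stands.
- The arm moves only by the tool jog_arm, never from a script. Its argument "commands" is one flat list of numbers, 5 for each row, row after row: the closure, from -1 (fully open) to 1 (shut), so that 0 is half open, then the shift along the world's x, y, z in mm, then the turn about the world's z in rad. A call has 1 to 8 rows; each row is the pose to reach, as a shift and turn from the pose measured when the call began; what a row does not reach only later rows make up. A row lasts 1/8 s, in which the tool goes at most 62.5 mm and 10.7 degrees, less where a joint would pass 70% of its speed; a pose out of reach is approached as far as the arm can. A call with a gripper value outside its range is refused whole. The fingers move at their own pace and stop on an object; "newtons" is the grip in N (left out, the last holds). Time passes only in rows, so rows that repeat a pose let the fingers close. It gives the time, the measured TCP pose, the force and the opening at its end, in the units of the state.
- get_obs(): the state, without advancing time (a new reading comes with each control period).
- grab_frame(name): name is "scene" or "top"; returns (picture, depth): 480x640x3 uint8, red, green, blue; 480x640 float32, m along the optical axis (not along the pixel's ray), 0 where there is no reading.
- calibration(name): a dict with "mtx" (3x3 intrinsics, pixels), "T" (4x4, takes a point from camera to world coordinates). Camera axes: x right, y down, z forward; pixel columns grow to the right and rows downward; lengths in m; the calibration is good to about 2 mm. A picture is of the moment at which its call begins. calibration takes no time and is no camera call.
- hand_in(): hands the job in, once; it reports no verdict.
The state is a dict: "time": time; "joint_pos": joint angles; "qvel": joint speeds; "joint_efforts": joint torques, N m; "tcp_pos": TCP position; "eef_rot": TCP orientation; "wrist_force": force on the tool from outside, world axes, zero at the start; "torque": the same for the moment, N m; "width": finger opening in m.
Only numpy, scipy, OpenCV 4.12 (cv2) and the standard library are available. Lean on these libraries where they do the work, as an engineer would, in place of code of your own. Each camera call takes 0.05 s, during which the arm holds its last target. There are 200 camera calls.

TASK

Tighten the four brass wing screws of the dust box's cover in cross order, each all the way before the next: any one first, then the one diagonally opposite, then the other two one after the other. Turn each clockwise until its wings lie in line with the white lines beside it, not clearly past them, so that the gasket is squeezed evenly. Leave the tin, screwdriver and bolt where they are.

Things in the scene. Friction and masses are not known exactly. Their poses are not given: they have to be found in the camera images.
- dust_box: Green steel dust box fixed on the saw table: 222 mm wide, 200 mm deep, 135 mm high at the back. Origin on the table under its middle; its 6 mm foot plate reaches 124 mm to the front, 137 mm to the back, 125 mm to each side. Own x from low front to tall back, y to its left as the robot sees it, z up. Faces roughly towards the robot.
- cover_mid (a point): Middle of the outer face of the grey cover on the box's sloping front: 212 mm wide, 174 mm up the slope, black gasket under it. Own x up the slope, y level to the left, z straight out, tilted 25 degrees from vertical towards the front. The wing screws stand 50 mm up and down the slope and 60 mm left and right of it, axes along its z.
- wing_ul_grip (a point): Grip point of the upper left brass wing screw (as the robot sees it): on its axis, 30 mm out from the cover's face. Turns with it: own z out along the axis, y along the wings, x across them. Wings 10 mm thick, 49 mm long over their tips, from 12 to 46 mm out from the cover; hub 10 mm across on a collar 22 mm across, 8 mm high.
- wing_ul (a joint): Turn of the upper left wing screw, rad; grows clockwise (tightening) as seen from outside. 0: wings in line with the two white lines painted on the cover left and right of it (along the cover's y). Starts loose at -1.35 to -0.95. Friction of 0.12 N m keeps it where it is left; no stop at the lines, it can go on to 0.6 and back to -1.6.
- wing_ur_grip (a point): Grip point of the upper right brass wing screw (as the robot sees it): on its axis, 30 mm out from the cover's face. Turns with it: own z out along the axis, y along the wings, x across them. Wings 10 mm thick, 49 mm long over their tips, from 12 to 46 mm out from the cover; hub 10 mm across on a collar 22 mm across, 8 mm high.
- wing_ur (a joint): Turn of the upper right wing screw, rad; grows clockwise (tightening) as seen from outside. 0: wings in line with the two white lines painted on the cover left and right of it (along the cover's y). Starts loose at -1.35 to -0.95. Friction of 0.12 N m keeps it where it is left; no stop at the lines, it can go on to 0.6 and back to -1.6.
- wing_ll_grip (a point): Grip point of the lower left brass wing screw (as the robot sees it): on its axis, 30 mm out from the cover's face. Turns with it: own z out along the axis, y along the wings, x across them. Wings 10 mm thick, 49 mm long over their tips, from 12 to 46 mm out from the cover; hub 10 mm across on a collar 22 mm across, 8 mm high.
- wing_ll (a joint): Turn of the lower left wing screw, rad; grows clockwise (tightening) as seen from outside. 0: wings in line with the two white lines painted on the cover left and right of it (along the cover's y). Starts loose at -1.35 to -0.95. Friction of 0.12 N m keeps it where it is left; no stop at the lines, it can go on to 0.6 and back to -1.6.
- wing_lr_grip (a point): Grip point of the lower right brass wing screw (as the robot sees it): on its axis, 30 mm out from the cover's face. Turns with it: own z out along the axis, y along the wings, x across them. Wings 10 mm thick, 49 mm long over their tips, from 12 to 46 mm out from the cover; hub 10 mm across on a collar 22 mm across, 8 mm high.
- wing_lr (a joint): Turn of the lower right wing screw, rad; grows clockwise (tightening) as seen from outside. 0: wings in line with the two white lines painted on the cover left and right of it (along the cover's y). Starts loose at -1.35 to -0.95. Friction of 0.12 N m keeps it where it is left; no stop at the lines, it can go on to 0.6 and back to -1.6.
- saw_mid_guard_hood (a joint): The saw's hood, its clear panels taken off: two blue arms 0.1 m apart (at x 0.44 and 0.54 m), parked up at 0.86 rad and stiff. They rise from y 0.5 m, 0.2 m above the table, to y 0.1 m, about 0.6 m above it. To cross from left to right keep nearer the robot than x 0.44 m.
- grease_tin: Round green and cream tin, 70 mm across, 40 mm high, standing before the box on the right; origin under its middle. Bystander.
- screwdriver: Screwdriver with red handle, 197 mm long along its y, 30 mm high, lying before the box on the left; origin under its middle. Bystander.
- bolt: Steel bolt with a brass-coloured nut, 60 mm long, 22 mm across, lying left of the box; origin under its middle. Bystander.

How it is judged:
By the outcome, as a careful person would: the job done as asked, in the order asked, and still so for the second after the job is handed in, with the robot touching nothing.
It also fails if it takes over 64 s, if anything falls off the work surface, if the arm or the gripper's body presses on something with over 40 N, if the wrist force passes 120 N, or if a joint passes its speed limit or range.

## Working session

There is one attempt and no reset: what is moved stays moved. The work goes in short steps, Python scripts to look and compute and a tool call to move; the robot and the scene stay as the last step left them, time stands still between calls to the robot, and variables do not carry over. Pictures are saved under pics/ and viewed, about 8 in all and at most 12, crops included, and the job is handed in when it is done.

Besides the shell and the picture viewer there is one more tool, called after ">>>" in YAML: its name, and indented under it one key for each argument. jog_arm: Moves the arm, as the interface text tells. Its arguments: {"type":"object","properties":{"commands":{"type":"array"},"newtons":{"type":"number"}},"required":["commands"]}

```bash
mkdir -p pics; ls; python3 - <<'E'
from plant import *
import cv2,numpy as np
o=get_obs();print({k:np.round(v,3) for k,v in o.items()})
for n in("scene","top"):
    p,d=grab_frame(n);cv2.imwrite(f"pics/{n}0.png",p[:,:,::-1]);np.save(f"{n}0.npy",d);np.save(f"{n}0p.npy",p)
    c=calibration(n);print(n,np.round(c["mtx"],1).tolist(),np.round(c["T"],3).tolist())
E
```

```text
pics
{'time': np.float64(0.0), 'joint_pos': array([ 1.108,  0.494,  1.346,  0.   ,  1.302, -0.095]), 'qvel': array([ 0.001,  0.   ,  0.   , -0.001, -0.   , -0.001]), 'joint_efforts': array([-4.0000e-03, -8.8215e+01, -3.8386e+01, -0.0000e+00,  1.0000e-02,
       -0.0000e+00]), 'tcp_pos': array([0.225, 0.583, 0.303]), 'eef_rot': array([-5.740e-01, -3.088e+00,  2.000e-03]), 'wrist_force': array([-0.674,  0.367, -0.34 ]), 'torque': array([-0.029, -0.023,  0.022]), 'width': np.float64(0.085)}
scene [[521.4, 0.0, 322.8], [0.0, 521.4, 246.0], [0.0, 0.0, 1.0]] [[0.66, -0.477, 0.58, -0.352], [-0.751, -0.394, 0.53, -0.659], [-0.024, -0.786, -0.618, 0.995], [0.0, 0.0, 0.0, 1.0]]
top [[510.7, 0.0, 317.0], [0.0, 510.7, 250.5], [0.0, 0.0, 1.0]] [[-0.008, -0.997, 0.076, 0.324], [-1.0, 0.009, 0.018, 0.026], [-0.019, -0.076, -0.997, 1.554], [0.0, 0.0, 0.0, 1.0]]
```

View pics/top0.png

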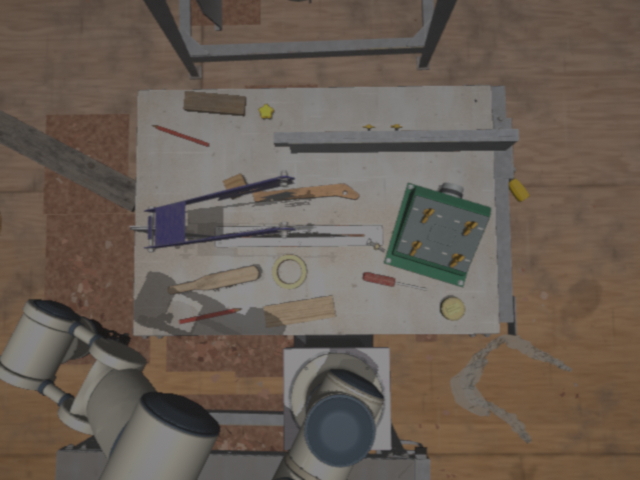

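View pics/scene0.png

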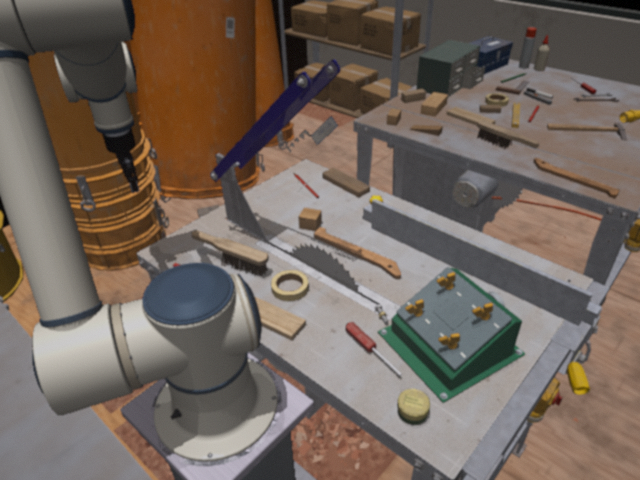

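Top view: box at about (440,235), and wings at (428,214), (470,227), (415,246) and (456,260). I'll fit the cover plane, then the wing centres and angles.

```bash
cat > h.py <<'E'
from plant import *
import cv2,numpy as np
def cloud(n):
    p,d=grab_frame(n);c=calibration(n);K=c["mtx"];T=c["T"]
    v,u=np.mgrid[:480,:640]
    P=np.stack([(u-K[0,2])/K[0,0]*d,(v-K[1,2])/K[1,1]*d,d],-1)@T[:3,:3].T+T[:3,3]
    P[d==0]=np.nan
    return p,P
def proj(n,X):
    c=calibration(n);Y=(np.atleast_2d(X)-c["T"][:3,3])@c["T"][:3,:3]
    q=Y@c["mtx"].T;return q[:,:2]/q[:,2:]
def brass(p):
    h=cv2.cvtColor(p,cv2.COLOR_RGB2HSV);return (h[...,0]>10)&(h[...,0]<28)&(h[...,1]>120)&(h[...,2]>70)
def plane(P):
    """robust fit of the sloping cover, seeded by points near the box"""
    m=np.isfinite(P[...,2])&(P[...,0]>.33)&(P[...,0]<.62)&(P[...,1]<-.18)&(P[...,1]>-.48)&(P[...,2]>.03)&(P[...,2]<.2)
    Q=P[m];best=0;r=np.random.default_rng(0)
    for _ in range(400):
        a=Q[r.choice(len(Q),3,False)];n=np.cross(a[1]-a[0],a[2]-a[0]);
        if np.linalg.norm(n)<1e-6: continue
        n/=np.linalg.norm(n);n*=np.sign(n[2])
        if abs(n[2]-np.cos(.436))>.06: continue
        k=np.abs((Q-a[0])@n)<.003
        if k.sum()>best: best=k.sum();I=k
    A=Q[I];c=A.mean(0);n=np.linalg.svd(A-c,full_matrices=False)[2][2];n*=np.sign(n[2])
    return A,c,n
E
python3 - <<'E'
from h import *
for nm in("top","scene"):
    p,P=cloud(nm);A,c,n=plane(P)
    y=np.cross([0,0,1],n)*1.;y/=np.linalg.norm(y);y*=np.sign(y[1]);x=np.cross(y,n)
    print(nm,len(A),"tilt",np.degrees(np.arccos(n[2])),"yaw x",np.arctan2(x[1],x[0]),c.round(4))
    a=(A-c)@np.c_[x,y]; (cx,cy),wh,ang=cv2.minAreaRect((a*1000).astype(np.float32)); print("rect",cx,cy,wh,ang)
    # wings
    b=brass(p)&np.isfinite(P[...,2]); L=((P-c)@np.stack([x,y,n],1)); b&=(L[...,2]>.015)&(L[...,2]<.06)&(abs(L[...,0])<.1)&(abs(L[...,1])<.1)
    k,l,s,ce=cv2.connectedComponentsWithStats(b.astype(np.uint8))
    for i in range(1,k):
        if s[i,4]<15: continue
        q=L[l==i]; m=q[:,:2].mean(0); w=np.linalg.svd(q[:,:2]-m,full_matrices=False)[2][0]; w*=np.sign(w[1])
        # clockwise from outside turns +y toward +x (left tip goes up)
        print(ce[i].round(),s[i,4],"mid mm",(m*1000).round(1),"ang",np.arctan2(w[0],w[1]).round(2),"zmax",q[:,2].max().round(3), (c+m[0]*x+m[1]*y+.03*n).round(4))
    cv2.imwrite(f"pics/{nm}1.png",cv2.resize(p[170:300,370:510] if nm=="top" else p[250:400,370:530],None,fx=5,fy=5,interpolation=cv2.INTER_CUBIC)[:600,:800,::-1])
E
```

```text
top 2683 tilt 25.147096813873535 yaw x -0.3008877016082451 [ 0.4803 -0.3009  0.1101]
rect -3.17889404296875 -0.8748626708984375 (212.15310668945312, 174.86447143554688) 89.53448486328125
[428. 215.] 47 mid mm [49.9 60.9] ang -1.22 zmax 0.05 [ 0.5294 -0.2523  0.1584]
[470. 228.] 49 mid mm [ 47.8 -58.6] ang -1.18 zmax 0.049 [ 0.4921 -0.3659  0.1575]
[415. 248.] 50 mid mm [-51.8  61.8] ang -1.31 zmax 0.048 [ 0.4417 -0.2241  0.1152]
[457. 261.] 49 mid mm [-53.1 -57.5] ang -1.08 zmax 0.049 [ 0.4052 -0.3378  0.1147]
scene 4195 tilt 25.138059391606575 yaw x -0.3154734912821922 [ 0.4715 -0.3086  0.1069]
rect 1.663726806640625 10.092720031738281 (173.2317352294922, 214.7797088623047) 0.32307666540145874
[446. 279.] 124 mid mm [51.  67.7] ang -1.27 zmax 0.048 [ 0.5243 -0.2546  0.1558]
[415. 306.] 121 mid mm [-48.2  66.9] ang -1.31 zmax 0.048 [ 0.4386 -0.2275  0.1136]
[483. 309.] 134 mid mm [ 52.5 -52.1] ang -1.2 zmax 0.048 [ 0.4884 -0.369   0.1564]
[449. 338.] 106 mid mm [-48.3 -51.9] ang -1.08 zmax 0.047 [ 0.4017 -0.3404  0.1136]
```

View pics/top1.png

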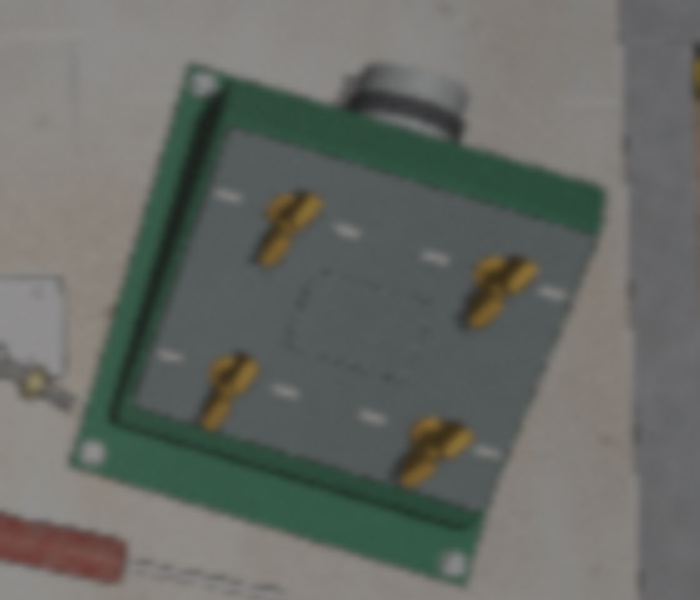

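The crop shows all four wings about 1.1–1.3 rad short of their lines, with white dashes left and right of each. I'll go UL → LR → UR → LL, gripping each wing lightly and turning it about vertical. First I cross over in front of the hood.

>>> jog_arm:
  commands: [0,10,-58,0,-0.05,0,25,-116,0,-0.1,0,43,-174,0,-0.15,0,62,-232,0,-0.2,0,81,-290,0,-0.25,0,100,-348,0,-0.28,0,115,-408,0,-0.28,0,130,-467,0,-0.28]
  newtons: 20

```text
time: 1.2
tcp_pos: [0.3548, 0.1142, 0.3037]
eef_rot: [0.999, 2.978, -0.001]
wrist_force: [1.5, 0.3, 0.1]
width: 0.0429
```

>>> jog_arm:
  commands: [0,15,-60,0,0,0,30,-120,0,0,0,60,-172,0,0.04,0,92,-225,0,0.04,0,124,-278,0,0.04,0,150,-325,0,0.04,0,169,-367,-10,0.04,0,169,-367,-25,0.04]

```text
time: 2.2
tcp_pos: [0.5249, -0.2557, 0.2781]
eef_rot: [0.943, 2.995, -0.002]
wrist_force: [0.0, -0.2, 0.2]
width: 0.043
```

>>> jog_arm:
  commands: [0,-1,3,-30,0,0,-1,3,-52,0,0,-1,3,-52,0,1,-1,3,-52,0,1,-1,3,-52,0,1,-1,3,-52,0,1,-1,3,-52,0]

```text
time: 3.08
tcp_pos: [0.5247, -0.2521, 0.2273]
eef_rot: [0.942, 2.993, -0.0]
wrist_force: [4.0, 7.4, 2.6]
width: 0.0112
```

```bash
python3 - <<'E'
from h import *
o=get_obs();print(o["tcp_pos"],o["width"],o["wrist_force"],o["torque"])
p,d=grab_frame("scene");cv2.imwrite("pics/s2.png",cv2.resize(p[230:380,370:530],None,fx=4,fy=4,interpolation=cv2.INTER_CUBIC)[...,::-1])
E
```

```text
[ 0.52465194 -0.25209461  0.22727627] 0.0112067924345177 [3.99951486 7.36436213 2.59027523] [ 1.42231919 -0.77404523  0.00180426]
```

View pics/s2.png

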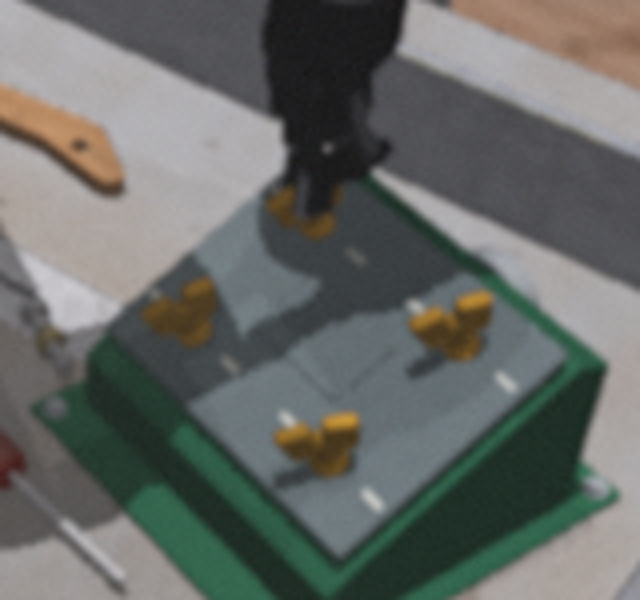

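The gripper has the upper left wing (at about (305,205) in the crop), width 11 mm. Turning.

>>> jog_arm:
  commands: [1,0,1,0,-0.16,1,0,1,0,-0.32,1,0,1,0,-0.48,1,0,1,0,-0.64,1,0,1,0,-0.8,1,0,1,0,-0.96,1,0,1,0,-1.1,1,0,1,0,-1.2]

```text
time: 4.12
tcp_pos: [0.525, -0.2511, 0.2295]
eef_rot: [2.469, 1.933, -0.002]
wrist_force: [-9.0, 5.6, 21.5]
width: 0.0111
```

>>> jog_arm:
  commands: [1,0,0,-2,-0.06,1,0,0,-2,-0.066,1,0,0,-2,-0.066]

```text
time: 4.5
tcp_pos: [0.5253, -0.2502, 0.2297]
eef_rot: [2.531, 1.85, 0.001]
wrist_force: [-8.2, 11.6, 21.3]
width: 0.0112
```

```bash
python3 - <<'E'
from h import *
o=get_obs();print(o["tcp_pos"],o["eef_rot"],o["width"],o["wrist_force"],o["torque"])
p,d=grab_frame("scene");cv2.imwrite("pics/s3.png",cv2.resize(p[230:380,370:530],None,fx=4,fy=4,interpolation=cv2.INTER_CUBIC)[...,::-1])
E
```

```text
[ 0.52531512 -0.25022341  0.22969444] [2.53084888e+00 1.84970797e+00 1.03842261e-03] 0.01120935059682817 [-8.19566075 11.56128796 21.25474655] [ 2.1363953  -0.44243716  0.3253455 ]
```

View pics/s3.png

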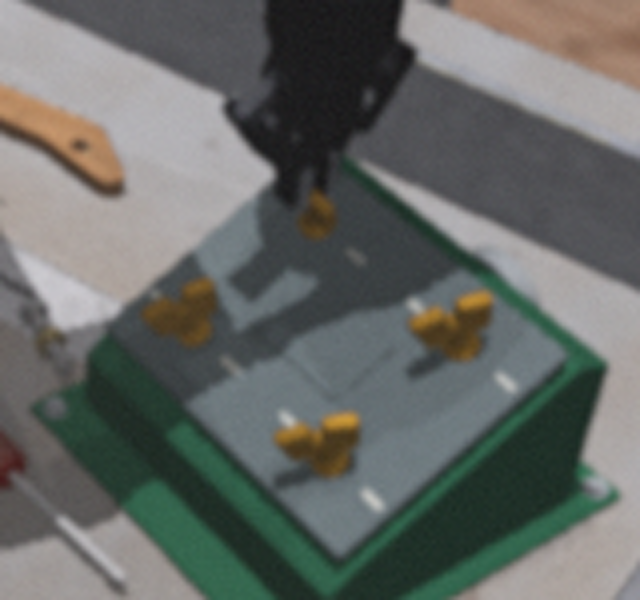

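The upper left wing is now edge-on, in line with its dash at (357,257). I'll release it, rise, and move above LR.

>>> jog_arm:
  commands: [0,0,0,-1,0,0,0,0,-1,0,0,0,0,30,0,0,0,0,65,0,0,-40,-30,65,0.18,0,-85,-60,65,0.36,0,-125,-86,60,0.54,0,-125,-86,50,0.72]

```text
time: 5.55
tcp_pos: [0.3984, -0.3379, 0.2802]
eef_rot: [1.721, 2.619, 0.004]
wrist_force: [1.1, 0.0, 0.3]
width: 0.0426
```

>>> jog_arm:
  commands: [0,0,0,-10,0.18,0,0,0,-20,0.36,0,0,0,-30,0.4,0,0,0,-30,0.4]

```text
time: 6.05
tcp_pos: [0.3982, -0.3379, 0.2499]
eef_rot: [1.168, 2.91, 0.006]
wrist_force: [-0.3, -0.1, -0.4]
width: 0.0426
```

```bash
cat >> h.py <<'E'
def wings(nm,save=None):
    p,P=cloud(nm);c=np.array([.4803,-.3009,.1101]) if nm=="top" else np.array([.4715,-.3086,.1069])
    t,yw=np.radians(25.14),(-.3009 if nm=="top" else -.3155)
    xh=np.array([np.cos(yw),np.sin(yw),0]);z=np.array([0,0,1.]);x=xh*np.cos(t)+z*np.sin(t);n=-xh*np.sin(t)+z*np.cos(t);y=np.cross(n,x)
    L=((P-c)@np.stack([x,y,n],1)); b=brass(p)&np.isfinite(P[...,2])&(L[...,2]>.015)&(L[...,2]<.06)&(abs(L[...,0])<.1)&(abs(L[...,1])<.1)
    k,l,s,ce=cv2.connectedComponentsWithStats(b.astype(np.uint8))
    for i in range(1,k):
        if s[i,4]<12: continue
        q=L[l==i]; m=q[:,:2].mean(0); w=np.linalg.svd(q[:,:2]-m,full_matrices=False)[2][0]; w*=np.sign(w[1])
        print(nm,ce[i].round(),s[i,4],"mid mm",(m*1000).round(1),"ang",np.arctan2(w[0],w[1]).round(3))
    if save:
        cr=p[170:300,370:510] if nm=="top" else p[230:380,370:530]
        cv2.imwrite(save,cv2.resize(cr,None,fx=4,fy=4,interpolation=cv2.INTER_CUBIC)[...,::-1])
E
python3 - <<'E'
from h import *
o=get_obs();a=o["eef_rot"];print(o["tcp_pos"],2*np.arctan2(a[1],a[0])-np.pi/2)
wings("top","pics/t4.png");wings("scene","pics/s4.png")
E
```

```text
[ 0.39823332 -0.33787135  0.24985425] 0.807538892579962
top [427. 215.] 67 mid mm [48.8 61.7] ang 0.015
top [416. 248.] 53 mid mm [-51.6  61.4] ang -1.316
scene [415. 306.] 123 mid mm [-48.1  66.6] ang -1.304
scene [483. 310.] 141 mid mm [ 52.5 -52.4] ang -1.197
scene [450. 339.] 139 mid mm [-47.6 -53.1] ang -1.05
```

View pics/t4.png

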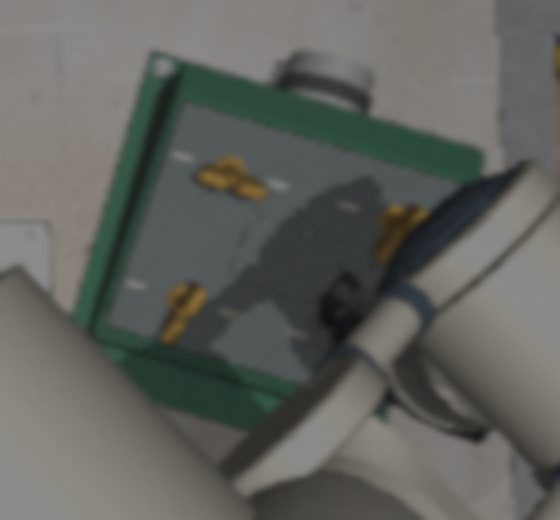

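UL measures 0.015 rad against its lines, wing at (232,182) in the crop. Now LR.

>>> jog_arm:
  commands: [0,2,1,-45,0,0,2,1,-67,0,0,2,1,-67,0,1,2,1,-67,0,1,2,1,-67,0,1,2,1,-67,0,1,2,1,-67,0]

```text
time: 7.02
tcp_pos: [0.4008, -0.3378, 0.1849]
eef_rot: [1.168, 2.907, 0.003]
wrist_force: [-2.9, -2.1, 5.5]
width: 0.0124
```

>>> jog_arm:
  commands: [1,0,0,0,-0.16,1,0,0,0,-0.32,1,0,0,0,-0.48,1,0,0,0,-0.64,1,0,0,0,-0.8,1,0,0,0,-0.96,1,0,0,0,-1.1,1,0,0,0,-1.114]

```text
time: 8.02
tcp_pos: [0.4017, -0.3384, 0.1871]
eef_rot: [2.527, 1.844, -0.004]
wrist_force: [-2.6, 4.0, 20.2]
width: 0.0122
```

```bash
python3 - <<'E'
from h import *
o=get_obs();a=o["eef_rot"];print(o["tcp_pos"],2*np.arctan2(a[1],a[0])-np.pi/2,o["width"],o["wrist_force"],o["torque"])
wings("scene","pics/s5.png")
E
```

```text
[ 0.40167766 -0.33841163  0.18708454] -0.3100030882190663 0.012166116022982018 [-2.59042835  3.95122597 20.18521002] [ 0.48170454 -0.73315386  0.21822383]
scene [415. 306.] 122 mid mm [-47.8  66.5] ang -1.342
scene [484. 310.] 133 mid mm [ 53.5 -52.8] ang -1.229
scene [454. 342.] 28 mid mm [-46.  -66.3] ang 0.372
```

View pics/s5.png

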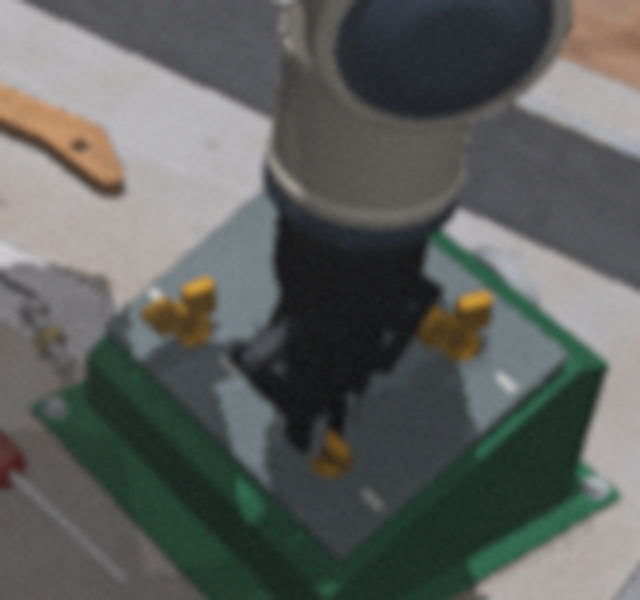

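>>> jog_arm:
  commands: [0,0,0,0,0,0,0,0,0,0,0,0,0,40,0,0,0,0,95,0,0,30,-10,110,0.18,0,60,-20,110,0.36,0,85,-28,110,0.54,0,85,-28,110,0.72]

```text
time: 9.07
tcp_pos: [0.4881, -0.3668, 0.297]
eef_rot: [1.706, 2.622, 0.004]
wrist_force: [-0.6, -0.6, 0.2]
width: 0.0429
```

>>> jog_arm:
  commands: [0,0,0,0,0.18,0,0,0,0,0.36,0,0,0,0,0.515,0,0,0,0,0.515]

```text
time: 9.57
tcp_pos: [0.488, -0.3668, 0.297]
eef_rot: [0.983, 2.971, 0.009]
wrist_force: [-1.5, 0.4, -0.7]
width: 0.0427
```

```bash
python3 - <<'E'
from h import *
o=get_obs();a=o["eef_rot"];print(o["tcp_pos"],2*np.arctan2(a[1],a[0])-np.pi/2)
wings("top");wings("scene","pics/s6.png")
E
```

```text
[ 0.488029   -0.3668138   0.29700485] 0.9316082738345131
top [427. 215.] 71 mid mm [48.9 61.4] ang 0.024
top [418. 246.] 16 mid mm [-42.2  58. ] ang -1.355
scene [446. 278.] 61 mid mm [51.  66.7] ang 0.043
scene [415. 307.] 121 mid mm [-48.3  66.7] ang -1.324
scene [483. 310.] 145 mid mm [ 52.  -51.8] ang -1.178
scene [450. 339.] 75 mid mm [-48.  -54.7] ang 0.004
```

View pics/s6.png

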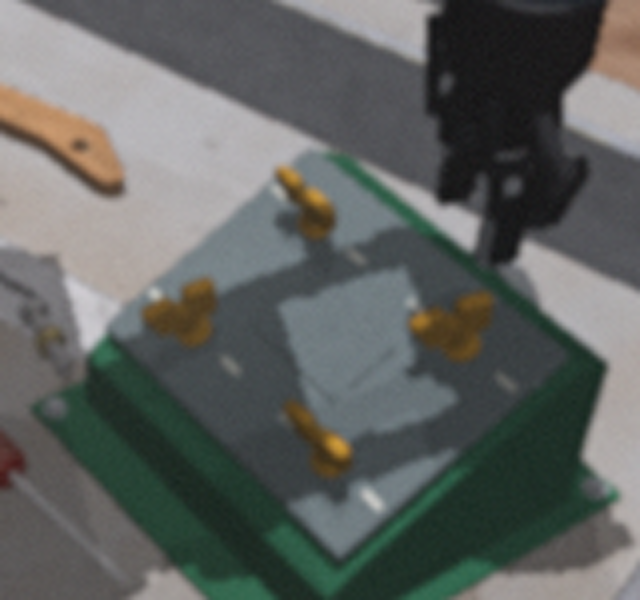

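UL at (305,205) and LR at (320,440) are both in line with their dashes, 0.02–0.04 and 0.00 rad. Now UR.

>>> jog_arm:
  commands: [0,-1,1,-45,0,0,-1,1,-71,0,0,-1,1,-71,0,1,-1,1,-71,0,1,-1,1,-71,0,1,-1,1,-71,0,1,-1,1,-71,0]

```text
time: 10.55
tcp_pos: [0.4876, -0.3663, 0.2274]
eef_rot: [0.988, 2.967, 0.007]
wrist_force: [-1.1, -0.8, 7.4]
width: 0.0114
```

>>> jog_arm:
  commands: [1,0,0,0,-0.16,1,0,0,0,-0.32,1,0,0,0,-0.48,1,0,0,0,-0.64,1,0,0,0,-0.8,1,0,0,0,-0.96,1,0,0,0,-1.12,1,0,0,0,-1.235]

```text
time: 11.55
tcp_pos: [0.488, -0.3666, 0.2298]
eef_rot: [2.524, 1.84, -0.007]
wrist_force: [-17.4, -11.0, 31.2]
width: 0.0114
```

>>> jog_arm:
  commands: [0,0,0,0,0,0,0,0,0,0,0,0,0,35,0,0,0,0,70,0,0,-15,45,70,0.18,0,-33,95,70,0.36,0,-51,142,65,0.54,0,-51,142,60,0.72]

```text
time: 12.55
tcp_pos: [0.4356, -0.2217, 0.2899]
eef_rot: [1.704, 2.619, 0.004]
wrist_force: [0.6, -0.5, -0.3]
width: 0.0428
```

>>> jog_arm:
  commands: [0,0,0,0,0.18,0,0,0,0,0.36,0,0,0,0,0.54,0,0,0,0,0.625,0,0,0,0,0.625]

```text
time: 13.18
tcp_pos: [0.4357, -0.2217, 0.2899]
eef_rot: [0.816, 3.017, 0.012]
wrist_force: [-0.6, 0.1, -0.4]
width: 0.0428
```

```bash
python3 - <<'E'
from h import *
o=get_obs();a=o["eef_rot"];print(o["tcp_pos"],2*np.arctan2(a[1],a[0])-np.pi/2)
wings("top");wings("scene","pics/s7.png")
E
```

```text
[ 0.43565017 -0.22169108  0.28994306] 1.0423665825485413
scene [446. 279.] 49 mid mm [50.6 65.6] ang 0.012
scene [415. 307.] 128 mid mm [-48.5  66.6] ang -1.305
scene [483. 309.] 80 mid mm [ 51.7 -53. ] ang -0.016
scene [449. 339.] 82 mid mm [-48.2 -53.9] ang -0.002
```

View pics/s7.png

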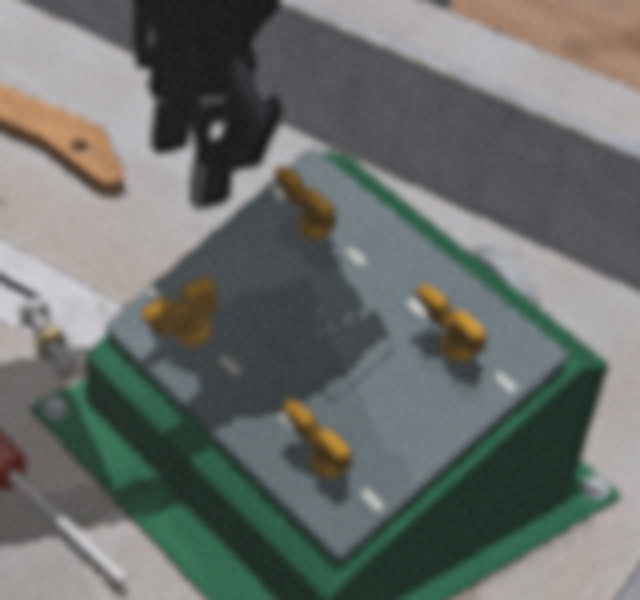

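Three wings (UL (305,205), UR (452,325), LR (320,440)) are in line with their dashes. Last one is LL.

>>> jog_arm:
  commands: [0,1,-3,-50,0,0,1,-3,-85,0,0,1,-3,-106,0,0,1,-3,-106,0,1,1,-3,-106,0,1,1,-3,-106,0,1,1,-3,-106,0,1,1,-3,-106,0]

```text
time: 14.28
tcp_pos: [0.4371, -0.2246, 0.1848]
eef_rot: [0.819, 3.015, 0.012]
wrist_force: [1.6, 4.2, 8.8]
width: 0.0105
```

>>> jog_arm:
  commands: [1,0,0,0,-0.17,1,0,0,0,-0.34,1,0,0,0,-0.51,1,0,0,0,-0.68,1,0,0,0,-0.85,1,0,0,0,-1.02,1,0,0,0,-1.19,1,0,0,0,-1.3]

```text
time: 15.28
tcp_pos: [0.4377, -0.2255, 0.1869]
eef_rot: [2.476, 1.896, -0.006]
wrist_force: [-19.1, -13.2, 33.1]
width: 0.0107
```

>>> jog_arm:
  commands: [1,0,0,0,-0.045,1,0,0,0,-0.045,0,0,0,0,-0.045,0,0,0,0,-0.045,0,0,0,40,-0.045,0,0,0,95,-0.045,0,-30,50,115,-0.045,0,-50,110,115,-0.045]

```text
time: 16.27
tcp_pos: [0.3877, -0.1158, 0.3035]
eef_rot: [2.517, 1.835, -0.004]
wrist_force: [0.9, 0.5, -0.2]
width: 0.0425
```

>>> jog_arm:
  commands: [0,-20,60,0,0,0,-40,120,0,0,0,-40,120,0,0]

```text
time: 16.65
tcp_pos: [0.346, 0.0073, 0.3038]
eef_rot: [2.513, 1.842, -0.003]
wrist_force: [0.5, -0.4, 0.3]
width: 0.0426
```

```bash
python3 - <<'E'
from h import *
wings("top","pics/t8.png");wings("scene","pics/s8.png")
a,b=cv2.imread("pics/t8.png"),cv2.imread("pics/s8.png")
b=cv2.resize(b,(400,375));a=cv2.resize(a,(400,371));cv2.imwrite("pics/c8.png",np.hstack([a,b[:371]]))
E
```

```text
top [427. 215.] 66 mid mm [48.8 61.8] ang 0.002
top [470. 228.] 69 mid mm [ 48.2 -57.6] ang -0.015
top [415. 247.] 64 mid mm [-50.3  62.5] ang -0.0
top [456. 260.] 66 mid mm [-51.1 -57. ] ang -0.032
scene [447. 279.] 67 mid mm [50.7 64.7] ang 0.066
scene [415. 306.] 67 mid mm [-48.8  64.1] ang 0.007
scene [483. 309.] 78 mid mm [ 51.7 -53.3] ang -0.017
scene [449. 339.] 77 mid mm [-48.1 -54.4] ang 0.003
```

View pics/c8.png

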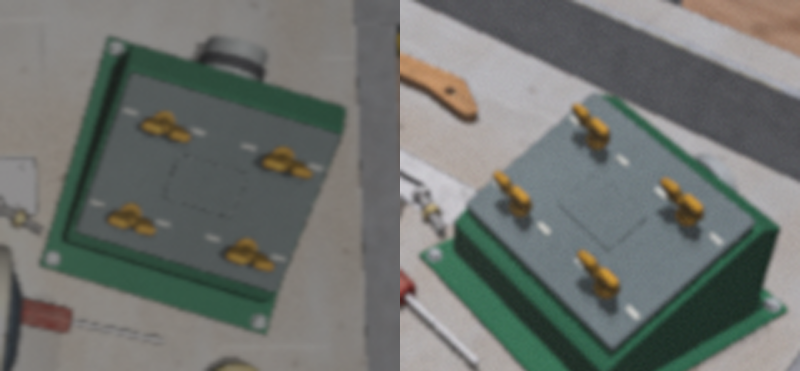

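All four wings lie in line with their dashes: UL (165,127), UR (285,163), LL (130,218) and LR (248,255) in the left panel. The bystanders are in place and the arm is clear, so I'm handing in.

```bash
python3 -c "
from plant import *
print(hand_in())"
```

```text
the job is handed in; nothing more can be done
None
```

All four wing screws are tightened to their white lines, in the order upper left, lower right, upper right, lower left. Each was gripped with 20 N, turned all the way and let go before the next. The job took about 17 s of the 64 s.

- **Wing angles:** in the last check every wing was within about 0.03 rad of its lines from the top camera. The scene camera agreed to within 0.02 rad, except for upper left. There it read +0.066 rad (0.012 to 0.043 earlier) against 0.002 from the top camera. I put that down to few pixels on that screw and left it.
- **Forces:** the highest wrist force in the readings was about 40 N, at the end of the turn of the lower left screw. It came through the fingers as the upright pads met the tilted wing.
- **Other objects:** the arm ended clear of everything with the gripper half open. The tin, screwdriver and bolt were never touched; I judged this only from their look in the pictures, and the last ones show the tin and screwdriver only in part.

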